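Dock a data logger and hold its recessed reset button down with the stylus

TASK

Push the carrier with the white data logger along its rail to the middle, green-marked dock station until it clicks into the detent there (not on to the far station). Then take the orange stylus out of its stand, reach it down through the red-ringed hole in the logger's lid and press the recessed reset button fully down, with the carrier still in the dock. Finish holding it like that: keep gripping the stylus and keep the button pressed, and leave the bottles and the crucible standing where they are.

Things in the scene. Friction and masses are not known exactly. Their poses are not given: they have to be found in the camera images.
- jig: Fixed jig: aluminium base plate 130 x 215 x 8 mm (53 mm to -x, 77 mm to +x of the origin), two guide rods along its y axis between two grey end blocks (84 mm wide, 10 mm thick, at y = -100 and +100 mm, top at z = 26 mm). Origin: on the worktop under the rail's middle; z up; +y points from the loading end to the far end.
- carrier (a joint): Carrier's travel along the jig's +y, m: 0 at the loading end, 0.075 in the dock detent, 0.125 in the far detent, stop at 0.127; starts at 0 to 0.035. Slides with about 1.2 N and stays where left. A detent needs 6 to 10 N to enter or leave, felt from 11 mm before it; its spring ball pulls the carrier in over the last 5 mm and holds it there.
- push_face (a point): Middle of the flat end face toward the loading end (jig -y), z = 56 mm, to be pushed toward +y; axes as the jig's. Blue carrier plate 78 mm (x) by 70 mm (y), z = 26 to 36 mm; on it, fixed, the white logger 62 by 70 mm, z = 36 to 68 mm; both end flush at this face.
- aperture (a point): Centre of the round hole's mouth in the logger's lid (top, z = 68 mm), 16 mm in diameter, ringed in red, straight down. It travels with the carrier; it lies 8 mm to -x of the carrier's middle line and 23 mm to +y of the push face.
- button_top (a point): Centre of the top of the red recessed round button (11 mm in diameter), straight under the aperture, 18 mm below the lid when not pressed. Moves with the button.
- reset_button (a joint): How far the button is pressed down, in m: 0 up, 0.005 fully down. Springs back; 2 N to start it, 5 N to hold it fully down.
- stand: Fixed stylus stand: 80 x 80 x 6 mm steel foot with a grey block 50 x 50 mm, top 60 mm above the worktop. Origin: centre of the underside. The stylus stands in a central bore 11 mm wide, with its shoulder on the block's top.
- stylus: Loose stylus, about 50 g, upright in the stand: steel shaft 8 mm thick, 50 mm long; above it a round orange handle 16 mm thick, 62 mm long (in the stand from z = 60 to 122 mm over the worktop). Origin at the tip, z axis up along the handle. Lift it straight up at least 55 mm to clear the stand. Any yaw; it is round.
- stylus_tip (a point): Centre of the flat lower end of the stylus (same point as the stylus origin).
- stylus_grip (a point): Point on the stylus axis 80 mm above its tip, at half the handle's height: good place to grip.
- sample_bottle: Bystander: clear glass sample bottle, 56 mm in diameter, 112 mm high. Origin: centre of the underside.
- dropper_bottle: Bystander: amber dropper bottle with black cap, 38 mm in diameter, 108 mm high. Origin: centre of the underside.
- crucible: Bystander: white porcelain crucible, 43 mm in diameter, 32 mm high. Origin: centre of the underside.
- dock_mark (a point): Green mark on top of the fixed black dock block (26 x 50 mm, 52 mm high), which stands behind the dock (middle) station: 61 mm to the jig's +x from the rail's middle line. The carrier's middle is level with it (same jig y) when docked.

How it is judged:
On the way, in this order (a step that is already met when the one before it is completed fails the run):
1. the carrier rests in the dock detent (within 3 mm) (value of joint carrier between 0.072 and 0.078 m and velocity of joint carrier between -0.01 and 0.01 m/s), for 0.2 s.
2. the stylus has been lifted out of its stand (tip above the stand's top) (height (world z) of stylus_tip above 0.06 m), for 0.1 s.
3. the button is down under the stylus's tip, with the carrier in the dock (value of joint reset_button above 0.004 m and distance between stylus_tip and button_top below 0.008 m and value of joint carrier between 0.071 and 0.079 m), for 0.3 s.
At the end, for the whole second after the job is handed in: The gripper holds the stylus (within 20 degrees of upright) and its tip, through the lid's hole, keeps the reset button pressed at least 4 of its 5 mm, while the carrier stands in the dock detent (within 4 mm) (all of step 3 and contact force between stylus and jig above 1.5 N and contact force between the fingers and stylus above 2 N and angle between stylus's own z axis and vertical below 0.35 rad); the arm keeps its last pose, push and grip.
It fails at once if a bottle or the crucible is moved more than 30 mm (distance of any of sample_bottle, dropper_bottle, crucible from where it was at the start of the episode above 0.03 m).
It fails at once if a bottle or the crucible is tipped over (angle between any of sample_bottle, dropper_bottle, crucible's own z axis and vertical above 0.5 rad).
It also fails if it takes over 59 s, if anything falls off the work surface, if the arm or the gripper's body presses on something with over 40 N, if the wrist force passes 120 N, or if a joint passes its speed limit or range.

ROBOT

A 6-joint arm with a two-finger parallel gripper is mounted at the origin on a cart in front of the work surface, level with it; the furniture and walls round the work are solid. World frame = base frame: x ahead of the robot, y to its left, z up, the work surface at z = 0. Lengths are in m, angles in rad, forces in N, time in s.
With the tool pointing down it reaches from about 0.25 to 0.775 m from the base axis. Payload 4 kg.
Tool frame: the origin (TCP) lies midway between the tips of the shut fingers; the grasp point (between the pads) lies 19 mm behind it; z points along the fingers, y is the line along which they close (so a half turn about z gives the same grasp; the last joint's range is limited). The gripper opens to 94 mm and grips with 3 to 60 N. Pads are 16 mm wide; open, the fingers measure 119 mm over their backs; the gripper's body (75 mm by 177 mm) begins 78 mm behind the grasp point.
Start: joints at [1.164, 0.087, 1.371, -0, 1.684, -0.103], TCP at [0.165, 0.525, 0.206] pointing down, gripper open.
Joint ranges: [-3.1, 3.1], [-0.76, 2.03], [0.27, 2.55], [-1.08, 4.22], [0.17, 2.65], [-2.57, 2.57]. Speed limits (rad/s): [2.79, 2.79, 3.14, 3.14, 3.14, 3.14].

INTERFACE

Orientations are given as [roll, pitch, yaw] about the fixed x, y, z axes, in that order (R = Rz(yaw) Ry(pitch) Rx(roll)).
In Python, from bench import robot gives the robot as it stands.
- The arm moves only by the tool servo_tool, never from a script. Its argument "moves" is a list of rows, each a list of 5 numbers: the shift along the tool's x, y, z in units of 25 mm (1.0 is 25 mm), then the turn about the tool's z in units of 6 degrees (1.0 is 6 degrees), then the closure, from 0 (fully open) to 1 (shut). In form: [[dx, dy, dz, yaw, gripper], ...]. A call has 1 to 10 rows; each row is the pose to reach, as a shift and turn from the pose commanded when the call began, along the tool's axes at that moment; what a row does not reach only later rows make up. A row lasts 1/12 s, in which the tool goes at most 41.7 mm and 7.16 degrees, less where a joint would pass 70% of its speed; a pose out of reach is approached as far as the arm can. A call with a gripper value outside its range is refused whole. The fingers move at their own pace and stop on an object; the grip force is fixed at half the most. Time passes only in rows, so rows that repeat a pose let the fingers close. It gives the time, the measured TCP pose, the force, the opening and the grip force at its end, in the units of the state.
- robot.get_obs(): the state, without advancing time (a new reading comes with each control period).
- robot.snapshot(name): name is "scene" or "top" or "wrist"; returns a dict with "image" (400x640x3 uint8, blue, green, red), "fx", "fy", "cx", "cy" (pixels), "k1" (the pictures are not rectified: a ray, as slopes to the right and down, at radius r is drawn at 1 + k1 r^2 times it, then the intrinsics apply), "eye" and "orientation" of the camera in the world; the wrist camera has in their place "T_tool_cam" (4x4, takes a point from camera to tool coordinates, whose origin is the TCP and whose axes are the flange's). Camera axes: x right, y down, z forward; pixel columns grow to the right and rows downward; lengths in m; the calibration is good to about 2 mm. A picture is of the moment at which its call begins: read the wrist's pose just before it. There is no depth.
- robot.close_job(): hands the job in; it is judged then, once.
The state is a dict: "time": time; "joint_positions": joint angles; "qvel": joint speeds; "joint_torque": joint torques, N m; "tool_pos": TCP position; "ee_rot": TCP orientation; "wrist_force": force on the tool from outside, world axes, zero at the start; "wrist_torque": the same for the moment, N m; "width": finger opening in m; "finger_force": force on a finger pad.
Only numpy, scipy, OpenCV 4.12 (cv2) and the standard library are available. Lean on these libraries where they do the work, as an engineer would, in place of code of your own. Each camera call takes 0.05 s, during which the arm holds its last target. There are 200 camera calls.

## Working session

There is one attempt and no reset: what is moved stays moved. The work goes in short steps, Python scripts to look and compute and a tool call to move; the robot and the scene stay as the last step left them, time stands still between calls to the robot, and variables do not carry over. Pictures are saved under pics/ and viewed, at most 10 in all, crops included, and the job is handed in when it is done.

Besides the shell and the picture viewer there is one more tool, called after "Request:" as a command line: name --pt "numbers of a row" for each row, then --argument value for the rest. servo_tool: Moves the arm, as the interface text tells. Its arguments: {"type":"object","properties":{"moves":{"type":"array"}},"required":["moves"]}

```bash
mkdir -p pics
cat > h.py <<'E'
import numpy as np, cv2, pickle
from scipy.spatial.transform import Rotation as R
from bench import robot
def Rm(o):
    o=np.array(o,float)
    if o.shape==(3,3): return o
    return (R.from_euler('xyz',o) if o.size==3 else R.from_quat(o)).as_matrix()
def snap(n):
    ob=robot.get_obs(); s=robot.snapshot(n)
    if n=='wrist':
        T=np.eye(4);T[:3,:3]=Rm(ob['ee_rot']);T[:3,3]=ob['tool_pos'];T=T@np.array(s['T_tool_cam'])
        s['Rc'],s['c']=T[:3,:3],T[:3,3]
    else: s['Rc'],s['c']=Rm(s['orientation']),np.array(s['eye'])
    return s
def ray(s,uv):
    d=np.array([(uv[0]-s['cx'])/s['fx'],(uv[1]-s['cy'])/s['fy']]);u=d.copy()
    for _ in range(20): u=d/(1+s['k1']*(u@u))
    v=s['Rc']@np.array([u[0],u[1],1]);return s['c'],v/np.linalg.norm(v)
def onz(s,uv,z):
    c,v=ray(s,uv);return c+v*(z-c[2])/v[2]
def proj(s,p):
    q=s['Rc'].T@(np.array(p)-s['c']);u=q[:2]/q[2];u=u*(1+s['k1']*(u@u));return u*[s['fx'],s['fy']]+[s['cx'],s['cy']]
def tri(l):
    A=0;b=0
    for s,uv in l:
        c,v=ray(s,uv);P=np.eye(3)-np.outer(v,v);A=A+P;b=b+P@c
    p=np.linalg.solve(A,b);return p,[float(np.hypot(*(proj(s,p)-uv))) for s,uv in l]
def blobs(s,lo,hi,mn=30):
    h=cv2.cvtColor(s['image'],cv2.COLOR_BGR2HSV);m=cv2.inRange(h,np.array(lo),np.array(hi))
    n,_,st,ce=cv2.connectedComponentsWithStats(m);return [(st[i].tolist(),ce[i].round(1).tolist()) for i in range(1,n) if st[i][4]>=mn]
E
python3 - <<'E'
from h import *
print(robot.get_obs())
for n in ('scene','top','wrist'):
    s=snap(n);pickle.dump(s,open(n+'0.pkl','wb'));cv2.imwrite(f'pics/{n}0.png',s['image'])
    print(n,s['fx'],s['k1'],s['c'].round(3),s['Rc'].round(3).tolist())
    for k,lo,hi in (('orange',(8,150,120),(20,255,255)),('green',(45,100,60),(85,255,255)),('red',(0,150,80),(5,255,255)),('red2',(173,130,80),(180,255,255)),('blue',(100,120,60),(125,255,255))): print(k,blobs(s,lo,hi))
E
```

```text
{'time': 0.0, 'joint_positions': array([ 1.16388783e+00,  8.79726870e-02,  1.37226479e+00, -2.43202542e-05,
        1.68357769e+00, -1.03085797e-01]), 'qvel': array([ 1.08357726e-03,  8.45621348e-04,  1.37282619e-04, -8.47960082e-04,
        5.19313046e-05, -6.39627208e-04]), 'joint_torque': array([-4.46331596e-04, -3.40200126e+01, -3.02416384e+01,  7.17980554e-02,
        3.36147076e-02, -2.33344517e-04]), 'tool_pos': array([0.16433005, 0.52430124, 0.20428916]), 'ee_rot': array([-3.13937945e+00, -2.04660363e-04,  2.83776702e+00]), 'wrist_force': array([-0.21856158,  0.27508019, -0.21557167]), 'wrist_torque': array([ 0.01398   , -0.02223183, -0.02522306]), 'finger_force': 0.0, 'width': 0.09408129665788666}
scene 402.1326393001499 0.02860752035384805 [ 0.2   -0.566  0.434] [[0.903, -0.172, 0.394], [-0.43, -0.376, 0.821], [0.007, -0.91, -0.413]]
orange [([244, 149, 8, 25, 139], [247.6, 160.5])]
green [([348, 190, 5, 10, 42], [350.2, 194.5]), ([356, 207, 10, 5, 36], [360.6, 208.9])]
red []
red2 []
blue [([434, 191, 18, 31, 191], [441.6, 204.5]), ([318, 225, 43, 19, 150], [336.3, 237.7]), ([99, 240, 117, 59, 3457], [160.1, 268.5]), ([129, 295, 99, 105, 8292], [176.5, 352.1])]
top 485.45910957079013 -0.09684768367913306 [0.439 0.156 1.323] [[0.005, -0.995, 0.096], [-1.0, -0.004, 0.006], [-0.005, -0.096, -0.995]]
orange []
green []
red []
red2 []
blue [([207, 373, 108, 27, 1897], [264.5, 389.0])]
wrist 307.883555394244 -0.037965180898993464 [0.099 0.545 0.384] [[0.3, 0.927, 0.224], [0.954, -0.291, -0.072], [-0.002, 0.235, -0.972]]
orange []
green []
red []
red2 []
blue [([91, 0, 173, 125, 18195], [178.9, 54.7])]
```

View pics/scene0.png

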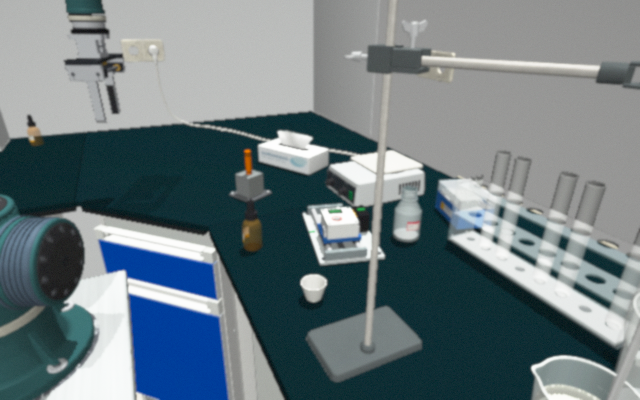

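View pics/top0.png

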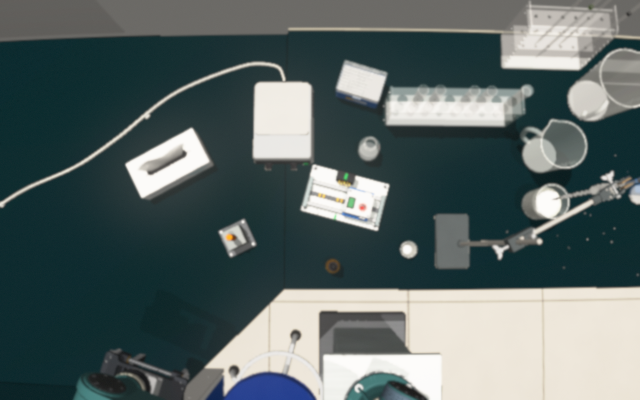

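Scene: stylus (247,160) in stand, jig near (340,232), bottles at (252,230) and (407,215), crucible (314,288). Top: jig at about (346,198) with the lid's red ring at ~(362,207), dock mark (345,176), stylus (231,237), amber bottle (333,266), crucible (408,249), clear bottle (369,149).

Run:
```python
from h import *
t=pickle.load(open('top0.pkl','rb'));s=pickle.load(open('scene0.pkl','rb'))
a=cv2.resize(t['image'][155:240,290:400],None,fx=5,fy=5,interpolation=cv2.INTER_CUBIC)
b=cv2.resize(s['image'][180:270,290:400],None,fx=5,fy=5,interpolation=cv2.INTER_CUBIC)
cv2.imwrite('pics/c1.png',cv2.resize(np.vstack([a,b]),None,fx=.68,fy=.68))
for nm,s2 in(('t',t),('s',s)):
  for k,lo,hi in (('orange',(5,120,90),(22,255,255)),('green',(45,80,40),(85,255,255)),('red',(0,90,80),(5,255,255)),('red2',(170,90,80),(180,255,255))): print(nm,k,[b for b in blobs(s2,lo,hi,6)])
for n,uv,z in(('stylus',(231,237),.122),('mark',(345,176),.052),('lidring',(362,207),.068),('amber',(333,266),.108),('cruc',(408,249),.032),('clear',(369,149),.112)): print(n,onz(t,uv,z).round(3))
for uv in((303,190),(389,215)):print(onz(t,uv,.008))
```

```text
t orange [([226, 234, 9, 6, 42], [230.0, 236.8]), ([327, 260, 7, 9, 17], [329.1, 262.6])]
t green [([304, 162, 4, 4, 13], [305.6, 163.6]), ([344, 172, 5, 8, 29], [345.7, 175.8]), ([348, 199, 6, 8, 33], [350.7, 202.4])]
t red [([360, 206, 5, 4, 16], [362.0, 207.5])]
t red2 []
s orange [([115, 64, 6, 6, 18], [118.1, 66.4]), ([30, 140, 6, 3, 13], [32.6, 141.2]), ([244, 149, 8, 26, 164], [247.7, 160.6]), ([441, 203, 3, 5, 8], [441.9, 205.1]), ([244, 220, 15, 12, 109], [251.0, 224.3]), ([243, 233, 8, 9, 35], [246.9, 236.1])]
s green [([348, 190, 5, 10, 45], [350.1, 194.4]), ([356, 207, 10, 5, 42], [360.7, 208.9]), ([330, 210, 11, 3, 22], [334.7, 210.7])]
s red []
s red2 [([413, 222, 6, 1, 6], [415.5, 222.0])]
stylus [0.461 0.387 0.122]
mark [0.625 0.101 0.052]
lidring [0.541 0.058 0.068]
amber [0.39  0.134 0.108]
cruc [ 0.433 -0.067  0.032]
clear [0.685 0.043 0.112]
[0.59187292 0.21405837 0.008     ]
[ 0.52456596 -0.02014834  0.008     ]
```

View pics/c1.png

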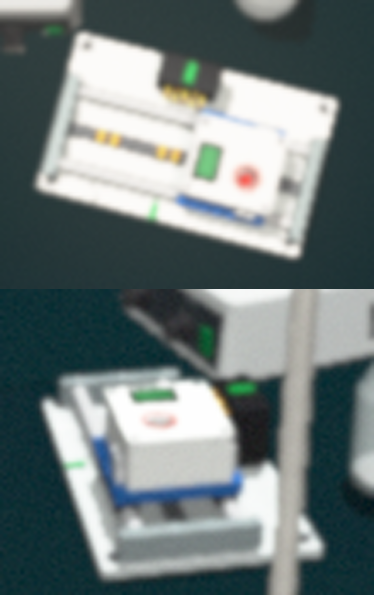

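The crop shows the jig plate, the logger with red ring at the loading (right/near) end, and the dock block with green mark. Plate corners are at top px ≈ (314,164), (389,184), (378,231), (301,210). I'm moving the wrist camera nearer.

Request:
servo_tool --pt "-4 -2 -0.5 0 1" --pt "-8 -4 -1 0 1" --pt "-11.7 -5.7 -1.2 0 1" --pt "-11.7 -5.7 -1.2 0 1" --pt "-11.7 -5.7 -1.2 0 1" --pt "-11.7 -5.7 -1.2 0 1" --pt "-11.7 -5.7 -1.2 0 1" --pt "-11.7 -5.7 -1.2 0 1" --pt "-11.7 -5.7 -1.2 0 1" --pt "-11.7 -5.7 -1.2 0 1"

```text
time: 0.98
tool_pos: [0.402, 0.3001, 0.2351]
ee_rot: [-3.141, -0.001, 2.834]
wrist_force: [-0.6, 0.5, -0.9]
width: 0.0308
finger_force: 0.0
```

Run:
```python
from h import *
s=snap('wrist');pickle.dump(s,open('w1.pkl','wb'));cv2.imwrite('pics/w1.png',s['image'])
print(s['c'])
for k,lo,hi in (('orange',(5,120,90),(22,255,255)),('green',(45,80,40),(85,255,255)),('red',(0,90,80),(5,255,255)),('red2',(170,90,80),(180,255,255))): print(k,[b for b in blobs(s,lo,hi,15)])
t=pickle.load(open('top0.pkl','rb'))
c=[onz(t,u,.008)[:2] for u in((314.1,164.4),(389.4,184.1),(377.9,230.6),(300.9,210))];print(np.round(c,3))
```

```text
[0.33702674 0.32069093 0.41494733]
orange [([175, 201, 19, 23, 159], [185.9, 209.5]), ([397, 202, 21, 19, 182], [405.4, 210.1]), ([411, 215, 17, 16, 217], [419.1, 222.7]), ([237, 275, 15, 63, 462], [242.5, 306.2]), ([372, 275, 16, 63, 477], [381.2, 306.1]), ([137, 351, 353, 16, 3188], [336.3, 360.0])]
green []
red []
red2 []
[[ 0.663  0.184]
 [ 0.609 -0.022]
 [ 0.482  0.01 ]
 [ 0.537  0.219]]
```

View pics/w1.png

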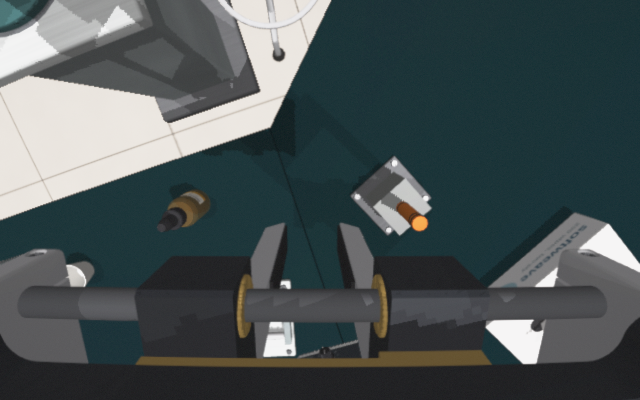

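Stylus handle top is at wrist px (419,223); the gripper hides the lower half, so the jig must lie toward the robot from the tool. I'm moving beyond it.

Request:
servo_tool --pt "-11.5 -4.7 -1 0 1" --pt "-11.5 -4.7 -1 0 1" --pt "-11.5 -4.7 -1 0 1" --pt "-11.5 -4.7 -1 0 1" --pt "-11.5 -4.7 -1 0 1" --pt "-11.5 -4.7 -1 0 1" --pt "-11.5 -4.7 -1 0 1" --pt "-11.5 -4.7 -1 0 1" --pt "-11.5 -4.7 -1 0 1" --pt "-11.5 -4.7 -1 0 1"

```text
time: 1.87
tool_pos: [0.64, 0.1045, 0.2593]
ee_rot: [3.142, -0.003, 2.839]
wrist_force: [-0.2, 0.6, 0.0]
width: 0.0004
finger_force: 0.0
```

Run:
```python
from h import *
s=snap('wrist');pickle.dump(s,open('w2.pkl','wb'));cv2.imwrite('pics/w2.png',s['image'])
print(s['c'])
for k,lo,hi in (('orange',(5,120,90),(22,255,255)),('green',(45,80,40),(85,255,255)),('red',(0,90,80),(5,255,255)),('red2',(170,90,80),(180,255,255)),('blue',(100,120,60),(125,255,255))): print(k,[b for b in blobs(s,lo,hi,15)])
w=pickle.load(open('w1.pkl','rb'));t=pickle.load(open('top0.pkl','rb'));sc=pickle.load(open('scene0.pkl','rb'))
print('stylus top',tri([(w,(419.1,222.7)),(t,(230,236.8))]),tri([(w,(419.1,222.7)),(sc,(248,149.5))]),onz(w,(419.1,222.7),.122))
```

```text
[0.57520316 0.12467365 0.43917513]
orange [([307, 115, 4, 8, 25], [308.6, 118.9]), ([336, 114, 4, 8, 30], [337.4, 117.5]), ([344, 114, 4, 8, 30], [345.5, 117.3]), ([293, 150, 4, 9, 15], [294.3, 155.1]), ([310, 150, 3, 8, 18], [310.7, 153.7]), ([305, 276, 4, 61, 184], [306.1, 305.5]), ([315, 276, 5, 61, 206], [317.7, 304.7]), ([70, 352, 350, 14, 2953], [275.4, 360.0])]
green [([301, 78, 4, 11, 38], [302.5, 83.2]), ([271, 105, 13, 22, 261], [277.1, 115.9]), ([303, 162, 7, 14, 89], [305.8, 168.6]), ([386, 165, 13, 8, 63], [392.1, 168.7])]
red [([240, 105, 13, 19, 34], [244.2, 114.4]), ([249, 111, 8, 8, 56], [252.4, 114.4])]
red2 []
blue [([253, 89, 37, 3, 77], [271.0, 90.0]), ([258, 147, 35, 4, 90], [276.3, 148.8])]
stylus top (array([0.46081297, 0.39177599, 0.12169804]), [2.4389965969899787, 0.9631552169460741]) (array([0.46230786, 0.39372057, 0.12313094]), [2.098096079716046, 0.8274333403005389]) [0.46054769 0.39410916 0.122     ]
```

View pics/w2.png

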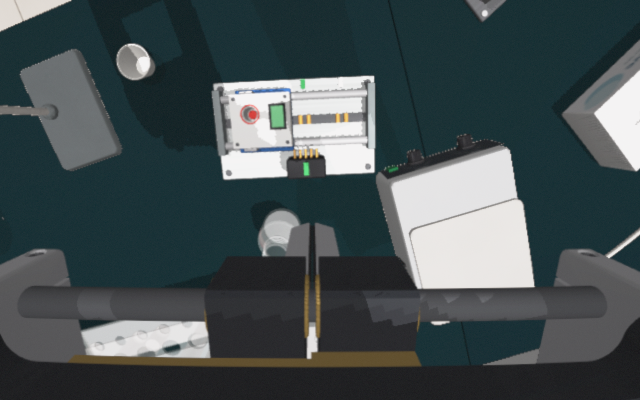

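The view shows the jig plainly: ring centre ≈ (250,114), dock mark (306,169), plate mark (302,83), gold detent pairs at ~(305,118) and (341,117), and clear bottle just below the jig.

Run:
```python
from h import *
s=pickle.load(open('w2.pkl','rb'));t=pickle.load(open('top0.pkl','rb'));sc=pickle.load(open('scene0.pkl','rb'))
h=cv2.cvtColor(s['image'],cv2.COLOR_BGR2HSV)
m=(cv2.inRange(h,np.array((0,60,60)),np.array((8,255,255)))|cv2.inRange(h,np.array((170,60,60)),np.array((180,255,255))))
m[:, :230]=0;m[:,270:]=0;m[:95]=0;m[135:]=0
c,ax,a=cv2.fitEllipse(cv2.findNonZero(cv2.morphologyEx(m,cv2.MORPH_CLOSE,np.ones((3,3)))));
x,y,w,hh=cv2.boundingRect(m);ring=(x+w/2-.5,y+hh/2-.5);print('ring',(x,y,w,hh),ring)
print('ap tri',tri([(s,ring),(t,(362,207.5))]))
A=onz(s,ring,.068);M=onz(s,(305.8,168.6),.052);P=onz(s,(302.5,83.2),.008)
print('A',A,'M',M,'Mtri',tri([(s,(305.8,168.6)),(t,(345.7,175.8))]),'P',P,np.linalg.norm(A-M))
# plate edges by mask
g=h[...,2];w=((h[...,2]>150)&(h[...,1]<60)).astype(np.uint8);w[:70]=0;w[185:]=0;w[:,:210]=0;w[:,385:]=0
cv2.imwrite('m.png',w*255)
cs=max(cv2.findContours(w,0,2)[0],key=cv2.contourArea);
hull=cv2.convexHull(cs);q=cv2.approxPolyDP(hull,5,True)[:,0];print(q.tolist())
W=[onz(s,u,.008)[:2] for u in q];print(np.round(W,4).tolist(),[np.round(np.linalg.norm(W[i]-W[i-1]),4) for i in range(len(W))])
d=[np.degrees(np.arctan2(*(W[i]-W[i-1])[::-1])) for i in range(len(W))];print(np.round(d,2))
for n,lst in (('cruc',(408,249)),):pass
```

```text
ring (240, 105, 20, 19) (249.5, 114.0)
ap tri (array([0.5404886 , 0.05743646, 0.05960746]), [0.12522719653783063, 0.057230351072415225])
A [0.54118551 0.05905185 0.068     ] M [0.62405367 0.10140508 0.052     ] Mtri (array([0.62647856, 0.09973547, 0.03784766]), [0.7881602953620845, 0.3862666493825212]) P [0.51950451 0.1291394  0.008     ] 0.09442948573485427
[[373, 76], [373, 172], [223, 177], [214, 84]]
[[0.5385, 0.221], [0.6625, 0.1879], [0.6058, -0.0171], [0.4847, 0.0163]] [np.float64(0.2117), np.float64(0.1283), np.float64(0.2128), np.float64(0.1256)]
[  75.26  -14.94 -105.47  164.55]
```

Jig yaw −15.1°, aperture–mark offset matches the text (69 mm in x), dock is about 50.5 mm of travel away, and the plate size matches. Going behind the push face.

Request:
servo_tool --pt "1.4 -2.4 1 -0.37 1" --pt "2.83 -4.89 2 -0.37 1" --pt "2.83 -4.89 2 -0.37 1" --pt "2.83 -4.89 3 -0.37 1" --pt "2.83 -4.89 4.6 -0.37 1" --pt "2.83 -4.89 6.2 -0.37 1" --pt "2.83 -4.89 7.5 -0.37 1" --pt "2.83 -4.89 8.2 -0.37 1" --pt "2.83 -4.89 8.4 -0.37 1" --pt "2.83 -4.89 8.4 -0.37 1"

```text
time: 2.75
tool_pos: [0.5341, 0.0097, 0.0493]
ee_rot: [-3.142, -0.003, 2.879]
wrist_force: [0.6, 0.6, 0.3]
width: 0.0005
finger_force: 0.0
```

Run:
```python
from h import *
s=snap('scene');cv2.imwrite('pics/s2.png',cv2.resize(s['image'][120:290,250:450],None,fx=3,fy=3))
o=robot.get_obs();print(o['tool_pos'],o['ee_rot'])
```

```text
[0.53580755 0.0092757  0.05120831] [3.14111764e+00 4.48150225e-04 2.87880285e+00]
```

View pics/s2.png

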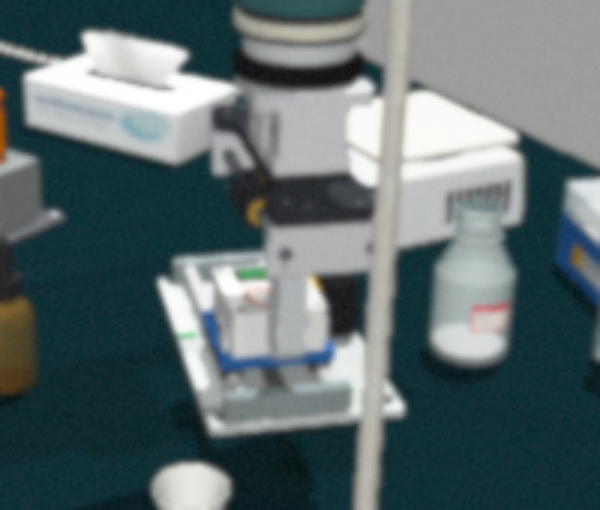

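Finger stands correctly behind the logger's end face, above the end block. Pushing, at first up to the detent's edge.

Request:
servo_tool --pt "0 0.25 0 0 1" --pt "0 0.5 0 0 1" --pt "0 0.7 0 0 1" --pt "0 0.9 0 0 1" --pt "0 1.1 0 0 1" --pt "0 1.3 0 0 1" --pt "0 1.5 0 0 1" --pt "0 1.7 0 0 1" --pt "0 1.9 0 0 1" --pt "0 2.0 0 0 1"

```text
time: 3.63
tool_pos: [0.5493, 0.0568, 0.0503]
ee_rot: [3.141, -0.0, 2.877]
wrist_force: [0.3, -1.5, -0.2]
width: 0.0006
finger_force: 0.7
```

Request:
servo_tool --pt "0 0.04 0 0 1" --pt "0 0.08 0 0 1" --pt "0 0.12 0 0 1" --pt "0 0.16 0 0 1" --pt "0 0.2 0 0 1" --pt "0 0.2 0 0 1"

```text
time: 4.13
tool_pos: [0.5504, 0.0608, 0.0503]
ee_rot: [-3.141, -0.0, 2.876]
wrist_force: [-0.0, -1.4, -0.4]
width: 0.0008
finger_force: 0.7
```

Request:
servo_tool --pt "0 0.04 0 0 1" --pt "0 0.08 0 0 1" --pt "0 0.08 0 0 1"

```text
time: 4.38
tool_pos: [0.5505, 0.0613, 0.0503]
ee_rot: [-3.138, -0.001, 2.876]
wrist_force: [-1.1, -5.8, 1.4]
width: 0.0003
finger_force: 2.8
```

Request:
servo_tool --pt "0 0.04 0 0 1" --pt "0 0.08 0 0 1" --pt "0 0.08 0 0 1"

```text
time: 4.63
tool_pos: [0.5506, 0.0619, 0.0503]
ee_rot: [-3.136, -0.001, 2.876]
wrist_force: [-2.5, -8.0, 1.6]
width: 0.0007
finger_force: 4.2
```

```bash
cat > look.py <<'E'
from h import *
import sys
o=robot.get_obs();print(o['time'],o['tool_pos'].round(4),o['wrist_force'].round(1))
jx=np.array([.9655,-.2605]);jy=np.array([.2605,.9655]);M0=np.array([.62405,.10141])
for n in sys.argv[1:]:
    s=snap(n);pickle.dump(s,open(n+'L.pkl','wb'))
    for k,lo,hi in (('green',(45,80,40),(85,255,255)),('red',(0,90,80),(5,255,255)),('red2',(170,90,80),(180,255,255))): print(n,k,[b for b in blobs(s,lo,hi,5)])
E
python3 look.py top scene
```

```text
4.6333 [0.5506 0.0619 0.0503] [-2.5 -8.   1.6]
top green [([304, 162, 5, 4, 15], [305.9, 163.6])]
top red []
top red2 []
scene green [([349, 198, 4, 2, 7], [350.7, 198.4]), ([326, 202, 8, 3, 21], [329.2, 202.9]), ([356, 207, 11, 5, 44], [360.7, 209.0])]
scene red []
scene red2 [([413, 222, 6, 1, 6], [415.5, 222.0])]
```

Force 8 N, in the detent's lip. On in small steps.

Request:
servo_tool --pt "0 0.04 0 0 1" --pt "0 0.08 0 0 1" --pt "0 0.08 0 0 1"

```text
time: 4.98
tool_pos: [0.5507, 0.0623, 0.0504]
ee_rot: [-3.133, -0.001, 2.876]
wrist_force: [-3.9, -11.7, 3.0]
width: 0.0005
finger_force: 6.1
```

Request:
servo_tool --pt "0 0.04 0 0 1" --pt "0 0.04 0 0 1"

```text
time: 5.15
tool_pos: [0.5513, 0.0645, 0.0504]
ee_rot: [-3.136, -0.001, 2.875]
wrist_force: [-2.1, -6.8, 0.9]
width: 0.0005
finger_force: 3.3
```

Request:
servo_tool --pt "0 0.04 0 0 1" --pt "0 0.04 0 0 1"

```text
time: 5.32
tool_pos: [0.5524, 0.0684, 0.0503]
ee_rot: [3.141, -0.001, 2.876]
wrist_force: [-0.8, -0.2, 0.1]
width: 0.0009
finger_force: 0.7
```

Request:
servo_tool --pt "0 -0.4 0 0 1" --pt "0 -0.4 -1 0 1" --pt "0 -0.4 -2.5 0 1" --pt "0 -0.4 -4 0 1" --pt "-1 0.5 -5.5 0 1" --pt "-2 1.5 -7 0 1" --pt "-3 2.32 -8.4 0 1" --pt "-3 2.32 -8.4 0 1" --pt "-3 2.32 -8.4 0 1" --pt "-3 2.32 -8.4 0 1"

```text
time: 6.15
tool_pos: [0.6407, 0.1052, 0.2607]
ee_rot: [3.141, 0.001, 2.878]
wrist_force: [-0.2, -0.5, -0.7]
width: 0.0005
finger_force: 0.0
```

```bash
python3 look.py wrist
python3 - <<'E'
from h import *
s=pickle.load(open('wristL.pkl','rb'));cv2.imwrite('pics/w3.png',cv2.resize(s['image'][60:200,190:400],None,fx=3.5,fy=3.5,interpolation=cv2.INTER_CUBIC))
h=cv2.cvtColor(s['image'],cv2.COLOR_BGR2HSV)
m=(cv2.inRange(h,np.array((0,60,60)),np.array((8,255,255)))|cv2.inRange(h,np.array((170,60,60)),np.array((180,255,255))))
m[200:]=0
n,_,st,ce=cv2.connectedComponentsWithStats(cv2.dilate(m,np.ones((3,3))));print(st[1:].tolist(),ce[1:].round(1).tolist())
E
```

```text
6.15 [0.6407 0.1052 0.2607] [-0.2 -0.5 -0.7]
wrist green [([304, 77, 4, 9, 31], [305.3, 81.1]), ([314, 103, 13, 22, 256], [319.7, 113.3]), ([303, 160, 6, 15, 85], [305.5, 167.1]), ([385, 168, 13, 7, 64], [390.9, 170.7])]
wrist red [([285, 101, 11, 5, 13], [289.6, 102.0]), ([297, 102, 6, 9, 11], [300.0, 105.7]), ([290, 107, 8, 9, 55], [293.6, 110.7]), ([290, 115, 11, 5, 13], [295.4, 118.0])]
wrist red2 []
[[282, 99, 22, 22, 348]] [[292.8, 110.0]]
```

View pics/w3.png

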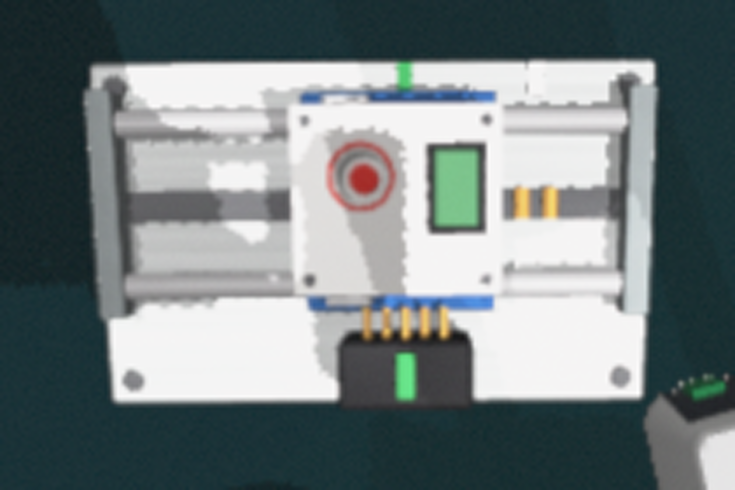

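The crop shows the carrier level with the dock mark: ring centre at crop (361,176), mark (405,376), far detent's gold pair still free. Checking numerically.

Run:
```python
from h import *
s=pickle.load(open('wristL.pkl','rb'));t=pickle.load(open('top0.pkl','rb'));sc=pickle.load(open('sceneL.pkl','rb'))
jx=np.array([.9655,-.2605]);jy=np.array([.2605,.9655])
A=onz(s,(292.5,109.5),.068);M=onz(s,(305.5,167.1),.052);P=onz(s,(305.3,81.1),.008)
d=(M-A)[:2];print(A,M,P,'jx',d@jx,'jy',d@jy,'yaw',np.degrees(np.arctan2(*(M-P)[1::-1])))
w=pickle.load(open('w1.pkl','rb'))
o=robot.get_obs();th=o['ee_rot'][2];X=np.array([np.cos(th),np.sin(th)]);Y=np.array([np.sin(th),-np.cos(th)])
S=np.array([.461,.3935]);D=S-o['tool_pos'][:2];print('to stylus units',D@X/.025,D@Y/.025,th)
```

```text
[0.5527865  0.10577439 0.068     ] [0.62392541 0.10156459 0.052     ] [0.51857861 0.12947045 0.008     ] jx 0.06978126514469962 jy 0.014467125129726796 yaw -14.836611108320328
to stylus units 9.914211845949602 9.27793905515622 2.8770147683486633
```

Roughly docked, 1–2.5 mm short by image; a gentle nudge (well below 6 N) will make sure.

Request:
servo_tool --pt "2 -1.5 0 0 1" --pt "3 -2.82 0 0 1" --pt "3 -2.82 1 0 1" --pt "3 -2.82 2.5 0 1" --pt "3 -2.82 4 0 1" --pt "3 -2.82 5.6 0 1" --pt "3 -2.82 7.2 0 1" --pt "3 -2.82 8.2 0 1" --pt "3 -2.82 8.4 0 1" --pt "3 -2.82 8.4 0 1"

```text
time: 7.03
tool_pos: [0.5453, 0.0561, 0.0467]
ee_rot: [-3.14, -0.008, 2.876]
wrist_force: [-0.3, -0.2, 0.6]
width: 0.0003
finger_force: 0.0
```

Request:
servo_tool --pt "0 0.15 0 0 1" --pt "0 0.3 0 0 1" --pt "0 0.4 0 0 1" --pt "0 0.45 0 0 1" --pt "0 0.5 0 0 1" --pt "0 0.5 0 0 1"

```text
time: 7.53
tool_pos: [0.5532, 0.069, 0.0514]
ee_rot: [3.141, 0.002, 2.877]
wrist_force: [-0.3, 0.6, 0.0]
width: 0.0003
finger_force: 0.0
```

Request:
servo_tool --pt "0 0.03 0 0 1" --pt "0 0.06 0 0 1" --pt "0 0.06 0 0 1"

```text
time: 7.78
tool_pos: [0.5531, 0.07, 0.0505]
ee_rot: [3.141, 0.0, 2.877]
wrist_force: [0.5, -0.4, -0.2]
width: 0.0007
finger_force: 0.0
```

Request:
servo_tool --pt "0 0.03 0 0 1" --pt "0 0.06 0 0 1" --pt "0 0.06 0 0 1"

```text
time: 8.03
tool_pos: [0.5533, 0.0713, 0.0504]
ee_rot: [-3.141, -0.0, 2.877]
wrist_force: [-1.0, -0.6, 0.4]
width: 0.0007
finger_force: 0.4
```

Request:
servo_tool --pt "0 0.03 0 0 1" --pt "0 0.05 0 0 1" --pt "0 0.05 0 0 1"

```text
time: 8.28
tool_pos: [0.5534, 0.0717, 0.0504]
ee_rot: [-3.14, -0.0, 2.876]
wrist_force: [-0.8, -4.1, 0.9]
width: 0.0003
finger_force: 2.3
```

Contact at the predicted place with a stiff 4 N: docked. Now up and over to the stylus, opening.

Request:
servo_tool --pt "0 -0.3 0 0 1" --pt "0 -0.4 -1 0 1" --pt "0 -0.4 -2.6 0 1" --pt "0 -0.4 -4.2 0 1" --pt "0 -0.3 -5.5 0 0" --pt "0.5 1 -6.4 0 0" --pt "1 2.5 -6.4 0 0" --pt "1.5 4 -6.4 0 0" --pt "2 5.5 -6.4 0 0" --pt "2.5 7 -6.4 0 0"

```text
time: 9.12
tool_pos: [0.539, 0.2601, 0.211]
ee_rot: [3.139, 0.0, 2.877]
wrist_force: [1.5, 0.5, -0.1]
width: 0.0371
finger_force: 0.0
```

Request:
servo_tool --pt "0.5 1.5 0 0 0" --pt "1 3 0 0 0" --pt "1.58 4.46 0 0 0" --pt "1.58 4.46 0 0 0" --pt "1.58 4.46 0 0 0" --pt "1.58 4.46 0 0 0"

```text
time: 9.62
tool_pos: [0.5303, 0.3758, 0.2102]
ee_rot: [3.142, -0.0, 2.877]
wrist_force: [0.0, 0.5, -0.2]
width: 0.0771
finger_force: 0.0
```

Run:
```python
from h import *
o=robot.get_obs();s=snap('wrist');pickle.dump(s,open('w4.pkl','wb'))
t=snap('top');pickle.dump(t,open('top4.pkl','wb'))
w=pickle.load(open('w1.pkl','rb'))
for b in blobs(s,(5,120,90),(22,255,255),40):print(b)
for z in(.06,.122):
  u=proj(s,(.461,.3935,z));print(z,u)
h=cv2.cvtColor(s['image'],cv2.COLOR_BGR2HSV);m=cv2.inRange(h,np.array((8,180,235)),np.array((20,255,255)))
n,_,st,ce=cv2.connectedComponentsWithStats(m);print([(st[i].tolist(),ce[i]) for i in range(1,n) if st[i][4]>60])
cv2.imwrite('pics/w4.png',s['image']);print(o['tool_pos'],o['ee_rot'])
for k,lo,hi in (('green',(45,80,40),(85,255,255)),('red',(0,90,80),(8,255,255))): print(k,blobs(t,lo,hi,5))
```

```text
([61, 107, 17, 27, 167], [70.2, 118.0])
([303, 111, 18, 19, 267], [311.4, 120.2])
([136, 275, 32, 61, 761], [147.0, 305.1])
([457, 275, 31, 61, 724], [476.8, 305.2])
([246, 348, 345, 18, 2964], [445.3, 359.0])
0.06 [310.90356852 121.25648281]
0.122 [310.68945794 120.51545153]
[]
[0.53025963 0.37580885 0.21022887] [ 3.14154324e+00 -3.74445264e-04  2.87719684e+00]
green [([304, 162, 4, 4, 13], [305.6, 163.6]), ([344, 172, 5, 8, 29], [345.7, 175.8]), ([330, 194, 5, 8, 32], [331.9, 197.2])]
red [([342, 201, 4, 4, 15], [343.4, 202.4])]
```

View pics/w4.png

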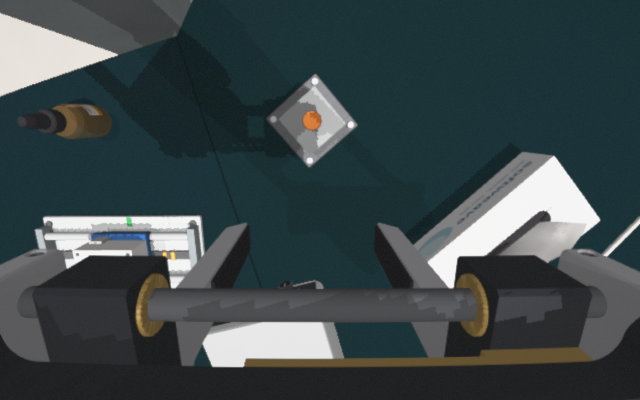

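The stylus is seen from nearly straight above at (312,120), within a pixel of the predicted point. Going over it and down.

Request:
servo_tool --pt "1.5 0 0 0 0" --pt "2.87 0 0 0 0" --pt "2.87 0 0 0 0" --pt "2.87 0 0.5 0 0" --pt "2.87 0 1.8 0 0" --pt "2.87 0 3.1 0 0" --pt "2.87 0 4.3 0 0" --pt "2.87 0 5.2 0 0" --pt "2.87 0 5.5 0 0" --pt "2.87 0 5.5 0 0"

```text
time: 10.55
tool_pos: [0.4605, 0.3923, 0.0694]
ee_rot: [-3.137, -0.004, 2.874]
wrist_force: [0.1, -0.4, 0.7]
width: 0.094
finger_force: 0.0
```

Request:
servo_tool --pt "0 0 0 0 1" --pt "0 0 0 0 1" --pt "0 0 0 0 1" --pt "0 0 0 0 1" --pt "0 0 0 0 1" --pt "0 0 0 0 1" --pt "0 0 0 0 1" --pt "0 0 0 0 1" --pt "0 0 0 0 1" --pt "0 0 0 0 1"

```text
time: 11.38
tool_pos: [0.461, 0.3947, 0.0729]
ee_rot: [-3.142, -0.0, 2.877]
wrist_force: [-0.8, -0.0, 0.3]
width: 0.0304
finger_force: 0.0
```

Request:
servo_tool --pt "0 0 0 0 1" --pt "0 0 0 0 1" --pt "0 0 0 0 1"

```text
time: 11.63
tool_pos: [0.4611, 0.3946, 0.0729]
ee_rot: [-3.142, -0.0, 2.877]
wrist_force: [0.9, -0.1, 0.2]
width: 0.0152
finger_force: 30.0
```

Gripped (15.2 mm, 30 N). Lifting straight up.

Request:
servo_tool --pt "0 0 -0.5 0 1" --pt "0 0 -1.2 0 1" --pt "0 0 -2 0 1" --pt "0 0 -2.8 0 1" --pt "0 0 -3.6 0 1" --pt "0 0 -4.6 0 1" --pt "0 0 -5.6 0 1" --pt "0 0 -6.6 0 1" --pt "0 0 -7.5 0 1" --pt "0 0 -7.5 0 1"

```text
time: 12.47
tool_pos: [0.4627, 0.3958, 0.2679]
ee_rot: [3.132, 0.007, 2.877]
wrist_force: [-0.2, 0.2, 0.9]
width: 0.0152
finger_force: 30.0
```

Request:
servo_tool --pt "-1 -1 0 0 1" --pt "-2.2 -2 0 0 1" --pt "-3.4 -3.2 0 0 1" --pt "-4.6 -4.3 0 0 1" --pt "-5.8 -5.4 0 0 1" --pt "-7 -6.5 0 0 1" --pt "-8.2 -7.7 0 0 1" --pt "-9.3 -8.8 0 0 1" --pt "-9.94 -9.33 0 0 1" --pt "-9.94 -9.33 0 0 1"

```text
time: 13.3
tool_pos: [0.6413, 0.0995, 0.2579]
ee_rot: [-3.139, -0.002, 2.87]
wrist_force: [-0.3, -0.2, -0.4]
width: 0.0158
finger_force: 30.0
```

Request:
servo_tool --pt "0 0 0 0 1" --pt "0 0 0 0 1"

```text
time: 13.47
tool_pos: [0.6392, 0.1051, 0.2597]
ee_rot: [3.141, -0.002, 2.877]
wrist_force: [0.6, 0.1, -1.0]
width: 0.016
finger_force: 30.0
```

```bash
cat > ap.py <<'E'
from h import *
import sys
def ring(s):
    h=cv2.cvtColor(s['image'],cv2.COLOR_BGR2HSV)
    m=(cv2.inRange(h,np.array((0,60,60)),np.array((6,255,255)))|cv2.inRange(h,np.array((172,60,60)),np.array((180,255,255))))
    p=proj(s,(.5535,.1068,.068));y,x=np.mgrid[:400,:640];m[np.hypot(x-p[0],y-p[1])>18]=0
    hull=cv2.convexHull(cv2.findNonZero(m));c,ax,_=cv2.fitEllipse(hull);b=cv2.boundingRect(hull)
    return (b[0]+b[2]/2-.5,b[1]+b[3]/2-.5),c,b
n=sys.argv[1];o=robot.get_obs();s=snap('wrist');pickle.dump(s,open(n+'.pkl','wb'));print(o['tool_pos'],o['ee_rot'])
r=ring(s);print(r,onz(s,r[0],.068),onz(s,r[1],.068));print('mark',[ (c,onz(s,c,.052)) for b,c in blobs(s,(45,80,40),(85,255,255))])
print('tip proj',proj(s,np.array(o['tool_pos'])+Rm(o['ee_rot'])@[0,0,.063]))
E
python3 ap.py w5
```

```text
[0.63921412 0.10511233 0.25969337] [ 3.14135324e+00 -1.75149713e-03  2.87708021e+00]
((295.0, 111.5), (294.9185791015625, 111.5803451538086), (286, 102, 19, 20)) [0.55372229 0.10793124 0.068     ] [0.55378458 0.10781488 0.068     ]
mark [([305.5, 83.1], array([0.52454063, 0.12835504, 0.052     ])), ([322.5, 114.9], array([0.56551361, 0.13853092, 0.052     ])), ([306.0, 168.6], array([0.62371321, 0.10161584, 0.052     ])), ([391.4, 172.2], array([0.6565148 , 0.20522737, 0.052     ]))]
tip proj [311.95518785 210.01130753]
```

Aperture now reads (0.5537, 0.1079), matching the docked prediction. Hovering with the tip about 24 mm above it to check tip against hole.

Request:
servo_tool --pt "1 -0.2 0.5 0 1" --pt "2.2 -0.5 1.2 0 1" --pt "3.33 -0.78 2 0 1" --pt "3.33 -0.78 2.8 0 1" --pt "3.33 -0.78 3.6 0 1" --pt "3.33 -0.78 4.2 0 1" --pt "3.33 -0.78 4.2 0 1" --pt "3.33 -0.78 4.2 0 1" --pt "3.33 -0.78 4.2 0 1"

```text
time: 14.27
tool_pos: [0.5547, 0.1084, 0.157]
ee_rot: [3.141, 0.002, 2.878]
wrist_force: [-0.5, 0.5, -0.2]
width: 0.0157
finger_force: 30.0
```

```bash
python3 ap.py w6
python3 - <<'E'
from h import *
from ap import ring
E
python3 - <<'E'
import sys;sys.path.insert(0,'.')
from h import *
s=pickle.load(open('w6.pkl','rb'));im=cv2.resize(s['image'][120:270,230:410],None,fx=3,fy=3,interpolation=cv2.INTER_CUBIC)
c=snap('scene');pickle.dump(c,open('sc6.pkl','wb'));i2=cv2.resize(c['image'][160:250,300:390],None,fx=5,fy=5,interpolation=cv2.INTER_CUBIC)[:, :260]
o=robot.get_obs();print('scene tip',proj(c,o['tool_pos']+Rm(o['ee_rot'])@[0,0,.063]),'ap',proj(c,(.5537,.1079,.068)),'wr ap',proj(s,(.5537,.1079,.068)))
cv2.imwrite('pics/w6.png',np.hstack([im,i2[:450]]))
E
```

```text
[0.55470926 0.10838307 0.15695765] [3.14063972e+00 2.00131449e-03 2.87795778e+00]
((311.0, 201.0), (310.83770751953125, 201.18626403808594), (299, 189, 25, 25)) [0.55360819 0.10788838 0.068     ] [0.55373682 0.1077022  0.068     ]
mark [([322.0, 152.7], array([0.5159696 , 0.12853907, 0.052     ])), ([346.2, 205.3], array([0.57039598, 0.13821048, 0.052     ])), ([432.2, 262.1], array([0.65094372, 0.20831295, 0.052     ]))]
tip proj [311.95489648 210.00846233]
scene tip [331.34836592 195.79881801] ap [330.36245156 207.45586951] wr ap [311.03918179 201.09224643]Traceback (most recent call last):
  File "<stdin>", line 2, in <module>
  File "ap.py", line 9, in <module>
    n=sys.argv[1];o=robot.get_obs();s=snap('wrist');pickle.dump(s,open(n+'.pkl','wb'));print(o['tool_pos'],o['ee_rot'])
      ~~~~~~~~^^^
IndexError: list index out of range
```

View pics/w6.png

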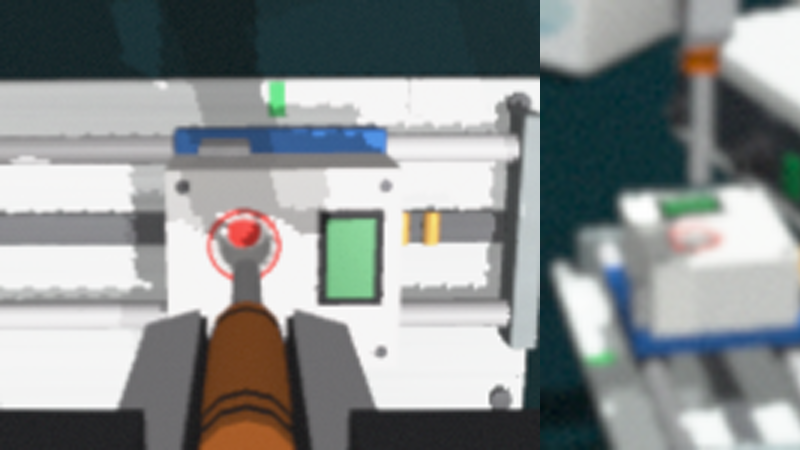

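Tip (dark shaft end, crop ~(246,265)) lies just above the ring centre along the camera's line, as predicted for its height; the scene view agrees too. Descending.

Request:
servo_tool --pt "0.03 -0.03 0.3 0 1" --pt "0.03 -0.03 0.6 0 1" --pt "0.03 -0.03 0.9 0 1" --pt "0.03 -0.03 1.1 0 1" --pt "0.03 -0.03 1.3 0 1" --pt "0.03 -0.03 1.5 0 1" --pt "0.03 -0.03 1.5 0 1"

```text
time: 14.95
tool_pos: [0.5526, 0.1068, 0.1163]
ee_rot: [-3.141, -0.003, 2.876]
wrist_force: [0.3, 0.4, -1.3]
width: 0.0151
finger_force: 30.0
```

Request:
servo_tool --pt "0 0 0.06 0 1" --pt "0 0 0.12 0 1" --pt "0 0 0.18 0 1" --pt "0 0 0.24 0 1" --pt "0 0 0.24 0 1"

```text
time: 15.37
tool_pos: [0.5538, 0.1069, 0.1124]
ee_rot: [3.141, 0.001, 2.877]
wrist_force: [-0.2, 0.2, 2.2]
width: 0.0158
finger_force: 30.0
```

Request:
servo_tool --pt "0 0 0.06 0 1" --pt "0 0 0.12 0 1" --pt "0 0 0.12 0 1"

```text
time: 15.62
tool_pos: [0.5538, 0.107, 0.1095]
ee_rot: [3.141, 0.001, 2.877]
wrist_force: [-0.4, 0.4, 3.4]
width: 0.0155
finger_force: 30.0
```

The button spring is felt (2.2→3.4 N, no side force). Pressing on to the bottom.

Request:
servo_tool --pt "0 0 0.06 0 1" --pt "0 0 0.1 0 1" --pt "0 0 0.1 0 1"

```text
time: 15.87
tool_pos: [0.5538, 0.107, 0.1077]
ee_rot: [3.141, 0.001, 2.877]
wrist_force: [-1.4, -1.0, 7.1]
width: 0.0153
finger_force: 30.0
```

Request:
servo_tool --pt "0 0 0.04 0 1" --pt "0 0 0.06 0 1" --pt "0 0 0.06 0 1"

```text
time: 16.12
tool_pos: [0.554, 0.1069, 0.1076]
ee_rot: [3.141, 0.002, 2.877]
wrist_force: [-3.4, -1.0, 12.3]
width: 0.0156
finger_force: 30.0
```

Firm stop at 12 N: button fully down. Holding, with a check.

Request:
servo_tool --pt "0 0 0 0 1" --pt "0 0 0 0 1" --pt "0 0 0 0 1" --pt "0 0 0 0 1" --pt "0 0 0 0 1" --pt "0 0 0 0 1" --pt "0 0 0 0 1" --pt "0 0 0 0 1"

```text
time: 16.78
tool_pos: [0.554, 0.107, 0.1076]
ee_rot: [3.141, 0.002, 2.877]
wrist_force: [-3.0, 0.0, 11.0]
width: 0.0157
finger_force: 30.0
```

```bash
python3 ap.py w7
```

```text
[0.55399333 0.10697257 0.10759629] [3.14076875e+00 2.34537798e-03 2.87660216e+00]
((313.0, 217.0), (312.9740295410156, 218.5213165283203), (298, 204, 31, 27)) [0.55314976 0.10803207 0.068     ] [0.55428739 0.10770374 0.068     ]
mark [([325.5, 158.0], array([0.51509397, 0.12829349, 0.052     ])), ([355.9, 222.5], array([0.57143891, 0.13881795, 0.052     ])), ([451.8, 283.2], array([0.64617383, 0.20561753, 0.052     ]))]
tip proj [311.95572214 210.00809663]
```

Steady, with the carrier still at the docked position. Handing in.

```bash
python3 -c "from bench import robot; print(robot.close_job())"
```

```text
the job is handed in; nothing more can be done
None
```

I pushed the carrier into the dock detent and pressed the reset button to its stop with the gripped stylus; I handed the job in at about 17 s holding about 11 N on it, but no verdict came back.

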